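# Vent the spray pump and take off its filler cap

### The job

First vent the spray pump: turn the bar-shaped relief knob clockwise, seen from above, until it clicks past its detent, and leave it there. Then take the round filler cap off its neck: the hidden coarse thread comes free in roughly a quarter turn but may be left- or right-handed, so try loosening it one way and, if it stops hard, the other way, and lift it straight off once it is free. Finish while still holding the cap in the gripper, upright and still, at least 8 cm above where it sat, and leave the other things on the bench where they are.

Things in the scene. Friction and masses are not known exactly. Their poses are not given: they have to be found in the camera images.
- pump: spray pump fixed to the bench: white box 240 (x) x 340 (y) mm with its flat deck 90 mm above the bench; along its +x side stands a grey motor hood, local x 45 to 115 mm, 320 mm long in y, rising 45 mm above the deck. Origin: centre of its underside. The relief knob and the filler neck stand on the deck at local x -40 mm, one at local y +85 mm, the other at -85 mm, varying
- knob_grip (a point): point to grip on the relief knob: middle of its black upright bar grip, 46 mm long, 14 mm thick, 26 mm high (13 mm above and below this point). Under the bar is a disc of 48 mm diameter on a steel base of 58 mm diameter. The point's own x axis lies along the bar and turns with the knob; z is up. Turns about the vertical axis through this point
- relief_knob (a joint): angle of the relief knob, rad, growing clockwise seen from above; starts between 0 and 0.15; the detent resists (about 0.15 N m) from about 0.35, its crest is at 0.7, past it the knob snaps on by itself to about 1.05; end stop at 1.4. Vented means over 0.9
- cap_mid (a point): centre of the filler cap, half-way up, on its axis: round dark steel cap, 46 mm outside diameter (16 flats with fine ribs), 32 mm high, 0.08 to 0.17 kg, closed on top, open below; z up along its axis. Its thread is hidden inside, its hand varies
- cap: the same filler cap; origin on its axis at its lower rim, z up. Seated, it stops hard within 0.3 rad the wrong way; the right way it turns freely, is free to lift once 1.0 rad from its start (1.2 to 1.5 is best) and stops again at about 1.75. It does not rise as it turns; until free it lifts only 1.5 mm and then holds fast
- neck_seat (a point): centre of the seat on top of the brass filler neck's flange (45 mm diameter, so slightly narrower than the cap), 20 mm above the pump's deck; the seated cap's lower rim lies at this height and its centre 16 mm above. Inside the cap a stub of 35 mm diameter rises 20 mm above the seat
- neck: the fixed brass filler neck on the deck; origin on its axis at deck height, z up
- tape: bystander: cardboard-brown tape roll lying flat, 100 mm diameter, 45 mm high, origin at the centre of its underside; beside the pump at its +y end
- pail: bystander: small open white plastic pail, 110 mm diameter, 110 mm high, origin at the centre of its underside; beside the pump at its -y end
- scraper_grip (a point): bystander: spatula-shaped scraper lying on the bench beside the pump at its -y end, this point at its handle
- block: bystander: cork sanding block 90 x 60 x 35 mm, origin at the centre of its underside; beside the pump at its +y end
There are look-alikes about, which are no part of the job. Leave any purple or turquoise look-alike of the cap alone.

How it is judged (in metres and radians):
On the way, in this order (a step that is already met when the one before it is completed fails the run):
1. the relief knob is turned past its detent while the cap still sits on its neck (value of joint relief_knob above 0.9 rad and z of cap_mid in the frame of neck_seat below 0.022 m), for 0.2 s.
2. the cap is lifted off its neck in the fingers (z of cap_mid in the frame of neck_seat above 0.045 m and contact force between the fingers and cap above 0.5 N), for 0.2 s.
At the end, for the whole second after the job is handed in: Relief knob past its detent (over 0.9 rad); the cap in the fingers, touching neither neck nor pump, at least 75 mm above where it sat (its centre at least 91 mm above the seat), upright within 20 degrees, slower than 30 mm/s; tape roll, pail, scraper and block within 30 mm of their starts (value of joint relief_knob above 0.9 rad and z of cap_mid in the frame of neck_seat above 0.091 m and contact force between the fingers and cap above 0.5 N and contact force between each of neck, pump and cap below 0.1 N and angle between cap_mid's own z axis and vertical below 0.35 rad and linear speed of cap below 0.03 m/s and distance of each of tape, pail, scraper_grip, block from where it was at the start of the episode below 0.03 m); the arm keeps its last pose, push and grip.
It fails at once if the cap comes off before the pump is vented (z of cap_mid in the frame of neck_seat above 0.03 m and value of joint relief_knob below 0.8 rad).
It fails at once if a bystander (tape roll, pail, scraper, block) is pushed more than 30 mm (distance of any of tape, pail, scraper_grip, block from where it was at the start of the episode above 0.03 m).
It also fails if it takes over 51 s, if anything falls off the work surface, if the arm or the gripper's body presses on something with over 40 N, if the wrist force passes 120 N, or if a joint passes its speed limit or range.

### The arm

A 6-joint arm with a two-finger parallel gripper is mounted at the origin on the work surface. World frame = base frame: x ahead of the robot, y to its left, z up, the work surface at z = 0. Lengths are in m, angles in degrees, forces in N, time in s.
With the tool pointing down it reaches from about 0.35 to 0.875 m from the base axis. Payload 4.2 kg.
Tool frame: the origin (TCP) lies at the very end of the fingers, on their centre line; the grasp point (between the pads) lies 19 mm behind it; z points along the fingers, y is the line along which they close (so a half turn about z gives the same grasp; the last joint's range is limited). The gripper opens to 87 mm and grips with 3 to 60 N. Pads are 19 mm wide; open, the fingers measure 117 mm over their backs; the gripper's body (75 mm by 190 mm) begins 51 mm behind the grasp point.
Start: joints at [-50.157, 22.042, 0.453, 0, -68.411, -14.817], TCP at [0.264, -0.566, 0.223] pointing down, gripper open.
Joint ranges: [-179.83, 179.83], [-69.29, 118.12], [-61.27, 80.66], [-181.25, 117.63], [-171.15, -9.14], [-177.46, 177.46]. Speed limits (degrees/s): [159.86, 159.86, 180, 180, 180, 180].

### API

Orientations are given as a 3x3 rotation matrix whose columns are the frame's x, y, z axes.
In Python, from station import sense, cams, r gives the robot as it stands. The module is installed in compiled form; this text tells all that it offers.
- The arm moves only by the tool step_arm, never from a script. Its argument "targets" is text: rows parted by semicolons, each of 4 numbers parted by spaces: the shift along the tool's x, y, z in cm, then the turn about the tool's z in degrees. In form: x y z turn; .... A call has 1 to 12 rows; each row shifts and turns the commanded pose from where the row before left it, along the tool's axes as they then stand; what a row does not reach is not made up. A row lasts 1/12 s, in which the tool goes at most 41.7 mm and 7.16 degrees, less where a joint would pass 70% of its speed; a pose out of reach is approached as far as the arm can. A call with a gripper value outside its range is refused whole. "claw" is the finger opening in cm, from 0 to 8.7, set as the call begins (left out, the last holds). The fingers move at their own pace and stop on an object; the grip force is fixed at half the most. Time passes only in rows, so rows that do not move let the fingers close. It gives the time, the measured TCP pose, the force, the opening and the grip force at its end, in the units of the state.
- sense(): the state, without advancing time (a new reading comes with each control period).
- cams.capture(name): name is "scene" or "side" or "wrist"; returns a dict with "frame" (480x640x3 uint8, blue, green, red), "vertical_fov" (degrees; the focal length in pixels is half the picture's height over the tangent of half this angle, whatever the lens; pixels are square), "cx", "cy" (the principal point, pixels), "dist_coeffs" ([k1, k2, p1, p2, k3] as OpenCV has them; the pictures are not rectified), "eye" and "rotation" of the camera in the world; the wrist camera has in their place "tool_from_camera" (4x4, takes a point from camera to tool coordinates, whose origin is the TCP and whose axes are the flange's). Camera axes: x right, y down, z forward; pixel columns grow to the right and rows downward; lengths in m; the calibration is good to about 2 mm. A picture is of the moment at which its call begins: read the wrist's pose just before it. There is no depth.
- r.finish_job(): hands the job in; it is judged then, once.
The state is a dict: "time_s": time; "joints": joint angles; "joint_velocities": joint speeds; "effort": joint torques, N m; "tcp_pos": TCP position; "ee_rot": TCP orientation; "wrist_force": force on the tool from outside, world axes, zero at the start; "moment": the same for the moment, N m; "gripper_width": opening from 0.0 (shut) to 1.0 (fully open); "gripper_force": force on a finger pad.
Only numpy, scipy, OpenCV 4.12 (cv2) and the standard library are available. Lean on these libraries where they do the work, as an engineer would, in place of code of your own. Each camera call takes 0.05 s, during which the arm holds its last target. There are 200 camera calls.

## Working session

There is one attempt and no reset: what is moved stays moved. The work goes in short steps, Python scripts to look and compute and a tool call to move; the robot and the scene stay as the last step left them, time stands still between calls to the robot, and variables do not carry over. Pictures are saved under pics/ and viewed, at most 10 in all, crops included, and the job is handed in when it is done.

Besides the shell and the picture viewer there is one more tool, called after "Request:" as name(argument=value, ...), one argument or row to a line, values as JSON. step_arm: Moves the arm, as the interface text tells. Its arguments: {"type":"object","properties":{"targets":{"type":"string"},"claw":{"type":"number"}},"required":["targets"]}

```bash
mkdir -p pics
cat > h.py <<'E'
import numpy as np, cv2
from station import sense, cams, r
def cap(name,fn=None):
    s=sense(); c=cams.capture(name)
    f=240/np.tan(np.radians(c["vertical_fov"]/2))
    K=np.array([[f,0,c["cx"]],[0,f,c["cy"]],[0,0,1]])
    if "eye" in c: R=np.array(c["rotation"]);e=np.array(c["eye"])
    else:
        T=np.array(c["tool_from_camera"]);Rt=np.array(s["ee_rot"])
        R=Rt@T[:3,:3];e=np.array(s["tcp_pos"])+Rt@T[:3,3]
    if fn: cv2.imwrite("pics/"+fn,c["frame"])
    return dict(K=K,d=np.array(c["dist_coeffs"],float),R=R,e=e,f=c["frame"])
def ray(c,uv):
    p=cv2.undistortPoints(np.array([[uv]],float),c["K"],c["d"])[0,0]
    return c["R"]@np.array([p[0],p[1],1])
def atz(c,uv,z):
    v=ray(c,uv); return c["e"]+v*(z-c["e"][2])/v[2]
def proj(c,P):
    P=np.array(P,float).reshape(-1,3); q=(P-c["e"])@c["R"]
    return cv2.projectPoints(q,np.zeros(3),np.zeros(3),c["K"],c["d"])[0][:,0]
E
python3 - <<'E'
from h import *
import pickle
for n in("scene","side"):
    c=cap(n,n+"0.png");pickle.dump(c,open(n+".pkl","wb"));print(n,c["e"],c["R"][:,2])
s=sense();print(s["tcp_pos"],s["ee_rot"],s["time_s"])
E
```

```text
scene [1.07421764 0.60224414 0.83652808] [-0.46697598 -0.55838973 -0.68566343]
side [0.2606156  0.69709229 0.95087862] [ 0.28143936 -0.61061883 -0.74022735]
[ 0.26417721 -0.56583568  0.22158647] [[-9.06188070e-01 -4.22873855e-01 -9.40064741e-04]
 [-4.22874881e-01  9.06186461e-01  1.71255710e-03]
 [ 1.27678316e-04  1.94942858e-03 -9.99998092e-01]] 0.1
```

View pics/scene0.png

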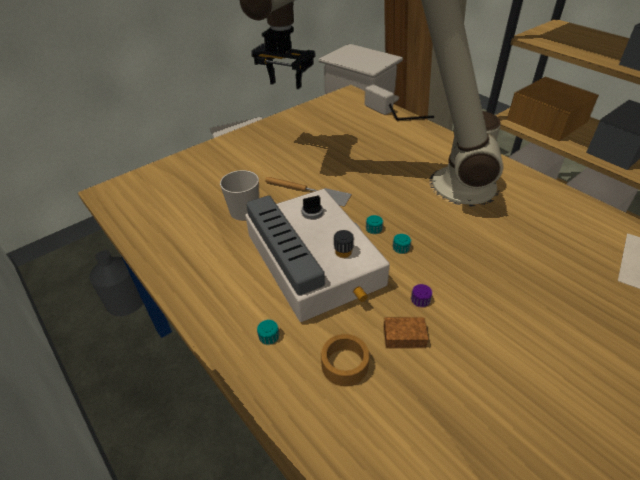

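View pics/side0.png

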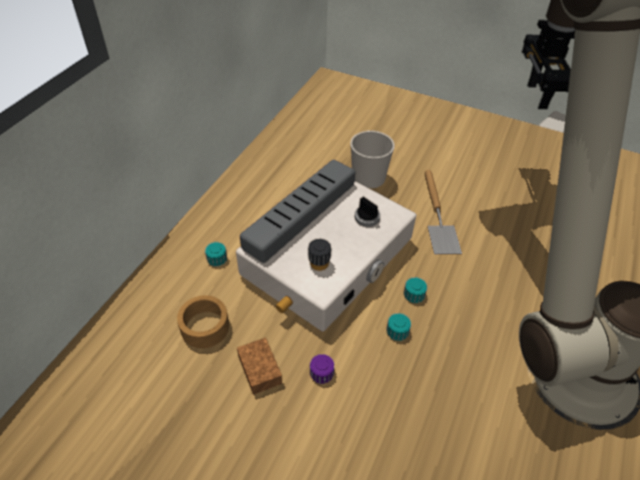

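The filler cap is the dark one on the brass neck: scene (344,241), side (319,253). The knob with the black bar is at scene (312,205), side (368,210). Look-alikes in the scene view: turquoise at (375,223), (402,242) and (268,331), purple at (422,295). I'm leaving all of those alone. Next is one close crop to check.

Run:
```python
from h import *
import pickle
a=pickle.load(open("scene.pkl","rb"))["f"][175:325,240:400];b=pickle.load(open("side.pkl","rb"))["f"][155:335,235:425]
z=lambda i,k:cv2.resize(i,None,fx=k,fy=k,interpolation=cv2.INTER_CUBIC)
A=z(a,2.5);B=z(b,2.1)
A=cv2.resize(a,(400,375),interpolation=2);B=cv2.resize(b,(396,375),interpolation=2)
cv2.imwrite("pics/crop.png",np.hstack([A,B]))
```

```text
(no output)
```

View pics/crop.png

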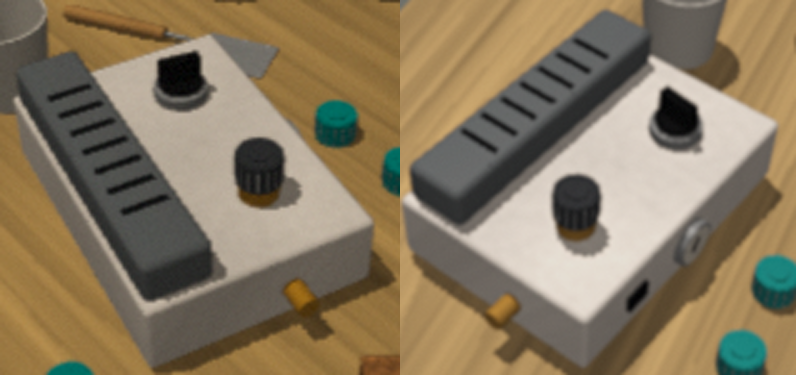

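The close crop confirms the dark ribbed cap on the brass neck. Its top centre is at scene (344,236) and side (320,245). The knob's bar stands on a disc and steel base at scene (312,211) and side (367,216).

Run:
```python
from h import *
import pickle
S=pickle.load(open("scene.pkl","rb"));D=pickle.load(open("side.pkl","rb"))
def tri(u,v):
    A=[];b=[]
    for c,p in((S,u),(D,v)):
        d=ray(c,p);d/=np.linalg.norm(d);M=np.eye(3)-np.outer(d,d);A.append(M);b.append(M@c["e"])
    return np.linalg.lstsq(np.vstack(A),np.hstack(b),rcond=None)[0].round(4)
for n,u,v,z in(("cap top",(344,235.8),(319.9,245.2),.142),("knob base",(312.4,211),(367,216.4),.1),("-x+y",(388.8,266.2),(322.8,309.5),.09),("-x-y",(324.8,189.8),(415.4,215.5),.09)):
    print(n,tri(u,v),atz(S,u,z).round(4),atz(D,v,z).round(4))
```

```text
cap top [0.555  0.0409 0.1434] [0.5552 0.0431 0.142 ] [0.5561 0.0364 0.142 ]
knob base [ 0.5164 -0.1241  0.0949] [ 0.5209 -0.1172  0.1   ] [ 0.5152 -0.121   0.1   ]
-x+y [0.5012 0.1389 0.0816] [0.509  0.1478 0.09  ] [0.4992 0.1406 0.09  ]
-x-y [ 0.4227 -0.1839  0.0856] [ 0.4275 -0.1769  0.09  ] [ 0.4221 -0.1819  0.09  ]
```

Request:
step_arm(
  targets="-3 2.4 -0.7 0;-3 2.4 -0.7 0;-3 2.4 -0.7 0;-3 2.4 -0.7 0;-3 2.4 -0.7 0;-3 2.4 -0.7 0;-3 2.4 -0.7 0;-3 2.4 -0.7 0;-3 2.4 -0.7 0;-3 2.4 -0.7 0;-3 2.4 -0.7 0;-3 2.4 -0.7 0",
  claw=8.7,
)

```text
time_s: 1.1
tcp_pos: [0.4689, -0.1511, 0.3068]
ee_rot: [[-0.906, -0.423, -0.0], [-0.423, 0.906, 0.0], [0.0, 0.0, -1.0]]
wrist_force: [0.7, -0.1, 0.4]
gripper_width: 0.998
gripper_force: 0.0
```

Request:
step_arm(
  targets="-2 1.7 0 0;-2 1.7 0 0;-2 1.7 0 0;0 0 0 0;0 0 0 0",
)

```text
time_s: 1.52
tcp_pos: [0.5016, -0.0804, 0.3059]
ee_rot: [[-0.905, -0.425, -0.002], [-0.425, 0.905, -0.0], [0.001, 0.001, -1.0]]
wrist_force: [-0.2, 0.6, -0.0]
gripper_width: 1.001
gripper_force: 0.0
```

Run:
```python
from h import *
import pickle
c=cap("wrist","w1.png");pickle.dump(c,open("w1.pkl","wb"));s=sense();print(s["tcp_pos"],s["ee_rot"],s["joints"],c["e"],c["R"])
print(proj(c,[[.555,.040,.142],[.517,-.122,.1]]))
```

```text
[ 0.50128267 -0.08124748  0.3060797 ] [[-9.05699180e-01 -4.23918999e-01 -1.29500195e-03]
 [-4.23919202e-01  9.05700002e-01 -1.27272913e-04]
 [ 1.22683667e-03  4.33705219e-04 -9.99999153e-01]] [ 9.13194063e+00  7.59809293e+00 -7.23547807e+00 -4.73223958e-03
 -7.52408441e+01 -7.40484556e+01] [ 0.43168438 -0.11297946  0.46746187] [[-4.25742480e-01  8.67765612e-01  2.56371181e-01]
 [ 9.04844277e-01  4.08165479e-01  1.21069301e-01]
 [ 4.17910143e-04  2.83520341e-01 -9.58966132e-01]]
[[412.13850483 323.17284674]
 [273.97508528 205.45374273]]
```

View pics/w1.png

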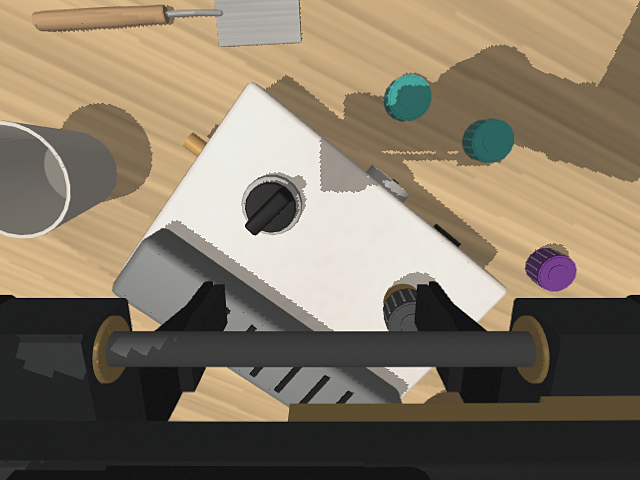

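The wrist view shows the knob base centred near (271,205), with the bar running from about (250,230) to (290,190). The cap is partly hidden near (403,308). I'll enlarge the knob.

Run:
```python
from h import *
f=cv2.imread("pics/w1.png")[165:245,230:320]
f=np.clip(f.astype(float)*1.6,0,255).astype(np.uint8)
cv2.imwrite("pics/w1c.png",cv2.resize(f,None,fx=7,fy=7,interpolation=2))
```

```text
(no output)
```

View pics/w1c.png

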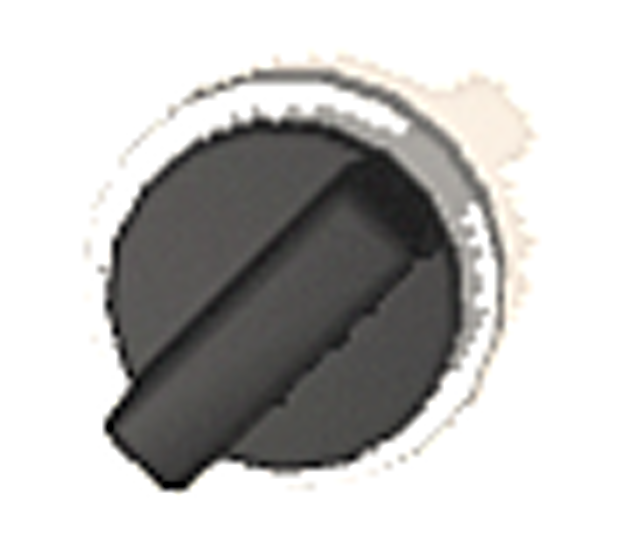

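The enlarged crop shows the bar's top centre line from pixel (250.3,230.3) to (283.6,196.7). The disc is centred at (270.6,207.4).

Run:
```python
from h import *
import pickle
c=pickle.load(open("w1.pkl","rb"))
for z in(.10,.105,.11):
    a=atz(c,(230+108/7,165+297/7),z);b=atz(c,(230+460/7,165+297/7),z);print("disc",z,np.linalg.norm(a-b),atz(c,(270.6,207.4),z))
for z in(.12,.125,.13,.135,.14):
    a=atz(c,(250.3,230.3),z);b=atz(c,(283.6,196.7),z);d=b-a
    print(z,np.linalg.norm(d),(a+b)/2,np.degrees(np.arctan2(d[1],d[0])))
```

```text
disc 0.1 0.04847010408818419 [ 0.52013472 -0.12419092  0.1       ]
disc 0.105 0.04781057845842665 [ 0.51893119 -0.12403837  0.105     ]
disc 0.11 0.04715105282866907 [ 0.51772766 -0.12388582  0.11      ]
0.12 0.04464215309950025 [ 0.52223204 -0.12447178  0.12      ] 159.92818470226842
0.125 0.04399974947040596 [ 0.52092905 -0.1243064   0.125     ] 159.92818470226848
0.13 0.04335734584131163 [ 0.51962607 -0.12414103  0.13      ] 159.92818470226845
0.135 0.042714942212217305 [ 0.51832308 -0.12397565  0.135     ] 159.92818470226845
0.14 0.042072538583122966 [ 0.51702009 -0.12381028  0.14      ] 159.92818470226842
```

Request:
step_arm(
  targets="0.1 -2.3 1.5 0;0.1 -2.3 1.5 0;0 0 1.5 6.5;0 0 1.5 6.5;0 0 1.5 6.5;0 0 1.5 6.5;0 0 1.5 6.5;0 0 1.5 6.5;0 0 1.5 6;0 0 0 0;0 0 0 0",
  claw=5,
)

```text
time_s: 2.48
tcp_pos: [0.5184, -0.1251, 0.1712]
ee_rot: [[-0.94, 0.34, -0.002], [0.34, 0.94, -0.0], [0.002, -0.001, -1.0]]
wrist_force: [-0.6, 0.6, 0.5]
gripper_width: 0.574
gripper_force: 0.0
```

Run:
```python
from h import *
s=sense();p=np.array(s["tcp_pos"]);R=np.array(s["ee_rot"]);print(p,s["joints"].round(1) if hasattr(s["joints"],"round") else s["joints"])
print("yang",np.degrees(np.arctan2(R[1,1],R[0,1])),"tool delta cm",R.T@(np.array([.519,-.124,.111])-p)*100)
cap("wrist","w2.png")
```

```text
[ 0.5184009  -0.1250507   0.17122433] [   3.9   15.8  -16.7    0.   -57.6 -113.8]
yang 70.11070543764356 tool delta cm [-0.03019409  0.12566409  6.02226111]
```

View pics/w2.png

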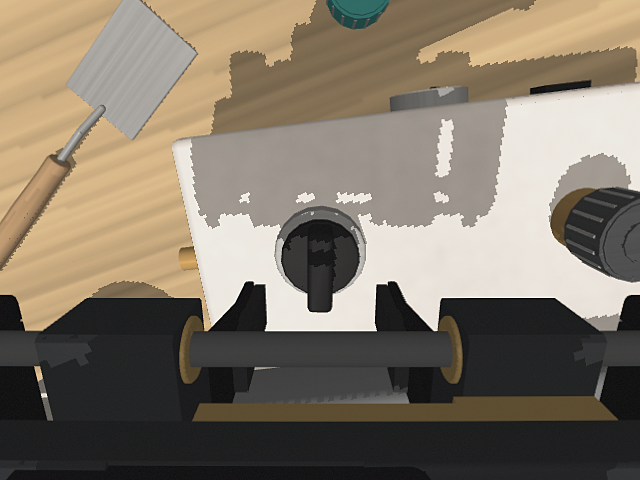

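The fingers straddle the bar evenly: bar at x≈320, fingers at 258 and 384. The bar is parallel to the pads, so I'll descend and grip.

Request:
step_arm(
  targets="0 0.1 1.5 0;0 0 1.5 0;0 0 1.5 0;0 0 1 0;0 0 0.5 0;0 0 0 0;0 0 0 0",
)

```text
time_s: 3.12
tcp_pos: [0.5208, -0.1236, 0.1133]
ee_rot: [[-0.94, 0.34, 0.003], [0.34, 0.94, -0.001], [-0.003, -0.0, -1.0]]
wrist_force: [-0.5, -0.8, 3.5]
gripper_width: 0.572
gripper_force: 1.5
```

Request:
step_arm(
  targets="0 0 0 0;0 0 0 0;0 0 0 0;0 0 0 0;0 0 0 0;0 0 0 0",
  claw=0.5,
)

```text
time_s: 3.62
tcp_pos: [0.5205, -0.1239, 0.1134]
ee_rot: [[-0.94, 0.34, 0.002], [0.34, 0.94, -0.002], [-0.003, -0.001, -1.0]]
wrist_force: [-3.6, -12.2, 7.3]
gripper_width: 0.206
gripper_force: 8.9
```

Request:
step_arm(
  targets="0 -0.2 -0.4 0;0 0 0 0;0 0 0 0;0 0 0 0;0 0 0 0;0 0 0 0",
)

```text
time_s: 4.12
tcp_pos: [0.5189, -0.1256, 0.1144]
ee_rot: [[-0.94, 0.342, -0.0], [0.342, 0.94, -0.0], [0.0, -0.0, -1.0]]
wrist_force: [3.4, -5.2, -6.0]
gripper_width: 0.157
gripper_force: 30.0
```

Request:
step_arm(
  targets="0 0 0 5;0 0 0 5;0 0 0 5;0 0 0 5;0 0 0 5;0 0 0 5;0 0 0 5;0 0 0 5;0 0 0 5;0 0 0 5;0 0 0 4;0 0 0 0",
)

```text
time_s: 5.12
tcp_pos: [0.5178, -0.1265, 0.1144]
ee_rot: [[-0.273, 0.962, -0.003], [0.962, 0.273, -0.002], [-0.001, -0.003, -1.0]]
wrist_force: [-0.0, -8.7, -6.9]
gripper_width: 0.157
gripper_force: 30.0
```

Run:
```python
from h import *
s=sense();R=np.array(s["ee_rot"]);print(s["joints"],s["moment"],"yang",np.degrees(np.arctan2(R[1,1],R[0,1])),s["gripper_force"],s["wrist_force"])
```

```text
[ 3.76079014e+00  1.93761067e+01 -2.09411572e+01  1.07291245e-01
 -4.98330598e+01 -1.67975487e+02] [-2.7302221  -0.42084589  0.03095099] yang 15.85454597853947 30.0000285403803 [-0.01432879 -8.72075654 -6.92775797]
```

Request:
step_arm(
  targets="0 0 0 4;0 0 0 0;0 0 0 0",
)

```text
time_s: 5.37
tcp_pos: [0.5177, -0.1265, 0.1144]
ee_rot: [[-0.208, 0.978, -0.003], [0.978, 0.208, -0.002], [-0.001, -0.003, -1.0]]
wrist_force: [1.5, -8.8, -6.2]
gripper_width: 0.157
gripper_force: 30.0
```

Request:
step_arm(
  targets="0 0 0 0;0 0 0 0;0 0 0 0;0 0 0 0;0 0 -1.5 0;0 0 -2 0;0 0 -2 0;0 0 -2 0;0 0 -2 0;0 0 0 0;0 0 0 0",
  claw=5,
)

```text
time_s: 6.28
tcp_pos: [0.5196, -0.1245, 0.2118]
ee_rot: [[-0.209, 0.978, 0.003], [0.978, 0.209, 0.001], [-0.0, 0.003, -1.0]]
wrist_force: [-0.2, 0.3, -0.5]
gripper_width: 0.575
gripper_force: 0.0
```

Run:
```python
from h import *
s=sense();p=np.array(s["tcp_pos"]);R=np.array(s["ee_rot"]);print(p,s["joints"],s["time_s"])
c=cap("scene","s3.png");d=cap("side");w=cap("wrist")
a=c["f"][180:260,290:380];b=d["f"][185:280,290:397];
o=np.hstack([cv2.resize(a,(400,356),interpolation=2),cv2.resize(b,(400,356),interpolation=2)]);cv2.imwrite("pics/s3c.png",o);cv2.imwrite("pics/w3.png",w["f"])
```

```text
[ 0.51955413 -0.12448299  0.21184685] [ 3.91588339e+00  1.36055568e+01 -1.33611681e+01 -2.65389932e-02
 -6.28368146e+01 -1.71857882e+02] 6.2833
```

View pics/w3.png

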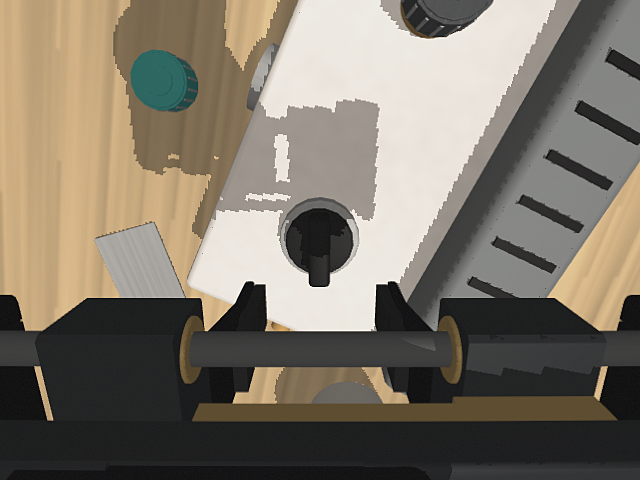

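The bar stays aligned with the turned gripper (pixel (318,250)), so the knob is about 60° past its start and vented. On to the cap.

Request:
step_arm(
  targets="3.1 1.4 0 0;3.1 1.4 0 0;3.1 1.5 0 0;3.1 1.5 0 0;3 1.4 0 0;0 0 0 -6;0 0 0 -7;0 0 0 -7;0 0 0 -7;0 0 0 -7;0 0 0 -7;0 0 0 -7",
  claw=6.5,
)

```text
time_s: 7.43
tcp_pos: [0.5622, 0.0016, 0.2092]
ee_rot: [[-0.898, 0.44, -0.015], [0.439, 0.897, 0.061], [0.04, 0.048, -0.998]]
wrist_force: [-0.6, 0.4, 0.6]
gripper_width: 0.747
gripper_force: 0.0
```

Request:
step_arm(
  targets="0 0 0 -7;0 0 0 -7;0 0 0 -7;0 0 0 -7;0 0 0 -7;0 0 0 -7;0 0 0 -7;0 0 0 -7;0 0 0 -6;0 0 0 0;0 0 0 0",
)

```text
time_s: 8.35
tcp_pos: [0.5624, 0.0016, 0.2096]
ee_rot: [[-0.815, -0.579, -0.014], [-0.579, 0.813, 0.061], [-0.024, 0.058, -0.998]]
wrist_force: [-0.7, -0.6, 1.0]
gripper_width: 0.751
gripper_force: 0.0
```

Run:
```python
from h import *
import pickle
s=sense();p=np.array(s["tcp_pos"]);R=np.array(s["ee_rot"]);print(p,s["joints"],s["time_s"],R)
c=cap("wrist");pickle.dump(c,open("w4.pkl","wb"))
q=proj(c,[[.558,.041,.142],[.558,.041,.11]]);print(q)
a=c["f"][120:360,160:480];cv2.imwrite("pics/w4c.png",cv2.resize(a,None,fx=2.5,fy=2.5,interpolation=2))
```

```text
[0.56242127 0.00162419 0.2095652 ] [ 14.60604691  16.99463117  -7.57851671  -3.94475825 -65.38127202
 -67.56144694] 8.35 [[-0.81527391 -0.57890298 -0.01413457]
 [-0.57858679  0.81334055  0.06094651]
 [-0.02378589  0.05786617 -0.99804095]]
[[367.923234   279.72340933]
 [360.1863993  261.81492018]]
```

View pics/w4c.png

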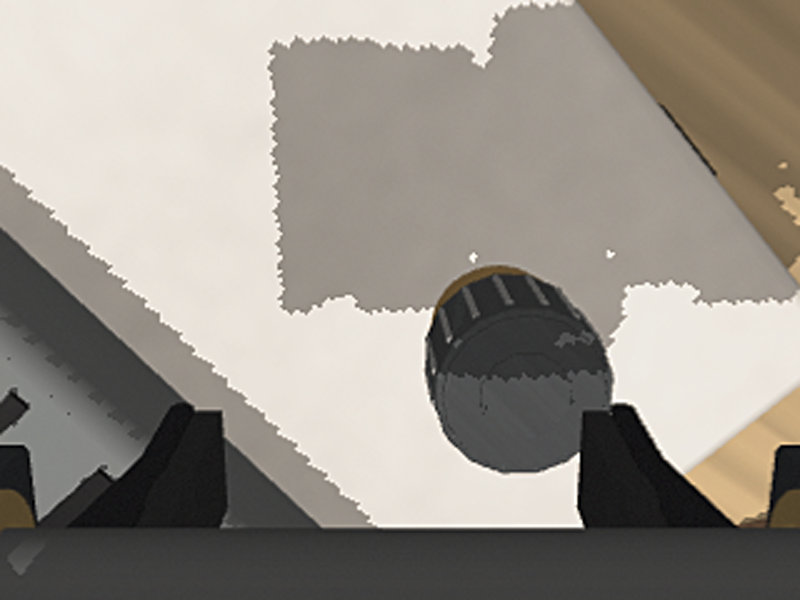

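The cap's top is centred at pixel (369,277). My prediction was (368,280), so the estimate is good to about 2 mm. The tool has picked up a tilt of roughly 3.6° from the wrist-range limit, which I can work with.

Run:
```python
from h import *
import pickle
c=pickle.load(open("w4.pkl","rb"))
P=atz(c,(369.2,277.2),.142);print(P)
s=sense();p=np.array(s["tcp_pos"]);R=np.array(s["ee_rot"])
for z in(.165,.110):
    # axis passes the grasp point: TCP offset along the tilted tool z
    t=np.array([P[0],P[1],z])+ (R[:,2]-[0,0,-1])*.019
    print(R.T@(t-p)*100)
```

```text
[0.55614668 0.0406099  0.142     ]
[-1.67264092  3.3910435   4.72062488]
[-1.53975784  3.07412613 10.20987852]
```

Request:
step_arm(
  targets="-0.6 1.1 0 0;-0.6 1.1 0 0;-0.5 1.2 0 0;0 0 1.6 0;0 0 1.6 0;0 0 1.5 0;0 0 0 0;0 0 0 0",
  claw=6.5,
)

```text
time_s: 9.07
tcp_pos: [0.5559, 0.0428, 0.1658]
ee_rot: [[-0.813, -0.582, -0.014], [-0.582, 0.811, 0.06], [-0.024, 0.057, -0.998]]
wrist_force: [0.6, -0.4, 0.1]
gripper_width: 0.744
gripper_force: 0.0
```

Run:
```python
from h import *
s=sense();p=np.array(s["tcp_pos"]);R=np.array(s["ee_rot"]);print(p,s["joints"],s["wrist_force"],R[:,2])
t=np.array([.5565,.0407,.110])+(R[:,2]-[0,0,-1])*.019
print(R.T@(t-p)*100)
```

```text
[0.55592319 0.04282092 0.1658218 ] [ 19.00098297  18.5889554  -11.97072804  -4.11586931 -59.10899548
 -71.27326741] [ 0.64146147 -0.36604679  0.07255572] [-0.01352199  0.0604854  -0.99807749]
[ 0.16573807 -0.41564727  5.56149209]
```

Request:
step_arm(
  targets="0.2 -0.4 0 0;0 0 1.5 0;0 0 1.5 0;0 0 1.5 0;0 0 1 0;0 0 0 0;0 0 0 0",
)

```text
time_s: 9.65
tcp_pos: [0.5568, 0.0409, 0.1114]
ee_rot: [[-0.813, -0.581, -0.012], [-0.581, 0.812, 0.061], [-0.026, 0.056, -0.998]]
wrist_force: [0.3, 0.4, 0.3]
gripper_width: 0.747
gripper_force: 0.0
```

Request:
step_arm(
  targets="0 0 0 0;0 0 0 0;0 0 0 0;0 0 0 0;0 0 0 0",
  claw=4,
)

```text
time_s: 10.07
tcp_pos: [0.5566, 0.0414, 0.1117]
ee_rot: [[-0.814, -0.581, -0.011], [-0.581, 0.812, 0.062], [-0.027, 0.057, -0.998]]
wrist_force: [-1.9, 2.3, 3.8]
gripper_width: 0.533
gripper_force: 29.4
```

Request:
step_arm(
  targets="0 0 0 -4;0 0 0 -4;0 0 0 -4;0 0 0 -4;0 0 0 -4;0 0 0 -4;0 0 0 0",
)

```text
time_s: 10.65
tcp_pos: [0.5575, 0.0437, 0.112]
ee_rot: [[-0.507, -0.862, -0.008], [-0.86, 0.505, 0.066], [-0.053, 0.041, -0.998]]
wrist_force: [-2.1, 10.0, 4.5]
gripper_width: 0.524
gripper_force: 30.0
```

Run:
```python
from h import *
s=sense();R=np.array(s["ee_rot"]);print(s["joints"],s["moment"],"yang",np.degrees(np.arctan2(R[1,1],R[0,1])),s["effort"])
```

```text
[ 18.91152095  21.88600844 -15.55990097  -4.74514723 -51.87667995
 -46.45072625] [ 2.61207909  0.57198148 -0.63976427] yang 149.61369708522432 [ -4.98775899 -33.53299499  13.71189594   5.54597586  -0.30323977
   0.99625368]
```

Request:
step_arm(
  targets="0 0 0 4;0 0 0 4;0 0 0 4;0 0 0 4;0 0 0 4;0 0 0 4;0 0 0 4;0 0 0 4;0 0 0 0",
)

```text
time_s: 11.4
tcp_pos: [0.5586, 0.0415, 0.1123]
ee_rot: [[-0.887, -0.463, -0.007], [-0.462, 0.885, 0.062], [-0.023, 0.058, -0.998]]
wrist_force: [2.5, 0.4, 3.2]
gripper_width: 0.524
gripper_force: 29.9
```

Run:
```python
from h import *
s=sense();R=np.array(s["ee_rot"]);print(s["joints"],s["moment"],"yang",np.degrees(np.arctan2(R[1,1],R[0,1])))
```

```text
[ 18.79072623  21.914881   -15.56800671  -4.44125708 -51.81619824
 -78.50161267] [ 0.17959356 -0.69172294 -0.01981742] yang 117.60211202022036
```

Torque is near zero in this direction, while the other way stopped hard at −0.64 N m. So the thread is left-handed, and I'll keep turning clockwise.

Request:
step_arm(
  targets="0 0 0 5;0 0 0 5;0 0 0 5;0 0 0 5;0 0 0 5;0 0 0 5;0 0 0 5;0 0 0 5;0 0 0 5;0 0 0 5;0 0 0 4;0 0 0 0",
)

```text
time_s: 12.4
tcp_pos: [0.5592, 0.0411, 0.1127]
ee_rot: [[-0.896, 0.444, -0.006], [0.442, 0.895, 0.061], [0.032, 0.053, -0.998]]
wrist_force: [4.4, -0.0, 4.9]
gripper_width: 0.525
gripper_force: 29.8
```

Run:
```python
from h import *
s=sense();R=np.array(s["ee_rot"]);print(s["joints"],s["moment"],"yang",np.degrees(np.arctan2(R[1,1],R[0,1])))
print(R.T@[0,0,1], s["tcp_pos"])
```

```text
[  18.76169677   21.90760359  -15.54205184   -4.37304404  -51.79891501
 -132.40392315] [-0.44137618 -1.27024974 -0.03120796] yang 63.62649983072041
[ 0.03219273  0.05257876 -0.99809774] [0.55917466 0.04105922 0.11267295]
```

Request:
step_arm(
  targets="0 0 -0.2 0;0 0 -0.2 0;0 0 -0.2 0;0 0 -0.2 0;0 0 0 0",
)

```text
time_s: 12.82
tcp_pos: [0.5572, 0.0403, 0.1179]
ee_rot: [[-0.896, 0.444, -0.011], [0.442, 0.895, 0.061], [0.037, 0.05, -0.998]]
wrist_force: [5.7, -1.2, -4.9]
gripper_width: 0.522
gripper_force: 29.8
```

Request:
step_arm(
  targets="0.01 0.01 -0.3 0;0.01 0.02 -0.4 0;0.01 0.02 -0.4 0;0.01 0.02 -0.4 0;0 0 0 0",
)

```text
time_s: 13.23
tcp_pos: [0.5551, 0.0399, 0.133]
ee_rot: [[-0.896, 0.445, -0.016], [0.443, 0.894, 0.061], [0.042, 0.047, -0.998]]
wrist_force: [0.9, 0.3, -1.5]
gripper_width: 0.522
gripper_force: 29.8
```

Wrist force is −1.5 N, about the cap's own weight, so it's free. I'll lift it up.

Request:
step_arm(
  targets="0 0 -0.8 0;0 0 -1.2 0;0 0 -1.5 0;0 0 -1.5 0;0 0 -1.5 0;0 0 -1.5 0;0 0 -1.2 0;0 0 -1 0;0 0 -0.5 0;0 0 0 0;0 0 0 0;0 0 0 0",
)

```text
time_s: 14.23
tcp_pos: [0.5571, 0.0338, 0.2396]
ee_rot: [[-0.895, 0.445, -0.015], [0.444, 0.894, 0.061], [0.04, 0.048, -0.998]]
wrist_force: [0.0, 0.2, -1.5]
gripper_width: 0.526
gripper_force: 29.8
```

Run:
```python
from h import *
s=sense();print(s["tcp_pos"],s["wrist_force"],s["joint_velocities"])
c=cap("scene");d=cap("side")
a=c["f"][120:300,240:440];b=d["f"][120:300,240:440]
cv2.imwrite("pics/f.png",np.hstack([cv2.resize(a,(400,360),interpolation=2),cv2.resize(b,(400,360),interpolation=2)]))
```

```text
[0.55713993 0.0337918  0.23960118] [ 0.01275989  0.16230943 -1.4798513 ] [0.0156935  0.21825184 0.06174818 0.1181989  0.0153601  0.00139075]
```

View pics/f.png

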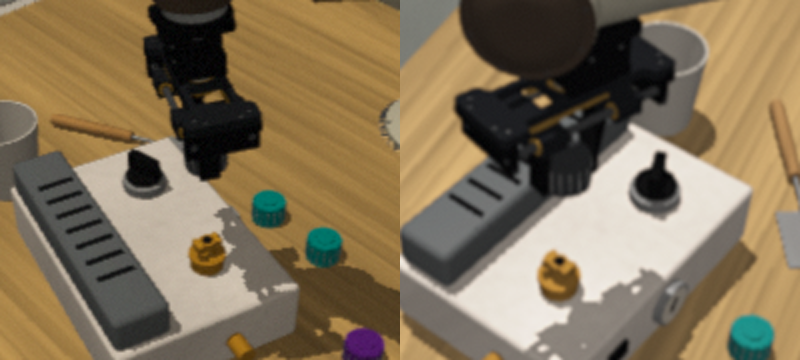

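The brass neck is bare at crop (207,252). The cap is held upright between the fingers at crop (565,170), about 12.7 cm up. The knob is turned and nothing else has moved, so I'm handing in.

```bash
python3 -c "
from station import r
print(r.finish_job())"
```

```text
the job is handed in; nothing more can be done
None
```

I vented the relief knob past its detent, then took the cap off (its thread is left-handed) and handed the job in with it held upright and still about 12 cm above its seat; the hand-in returned no verdict.

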